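Weigh two damper cartridges and bed the full one in its stand

ROBOT

A 7-joint arm with a two-finger parallel gripper is mounted at the origin on a cart in front of the work surface, level with it; the furniture and walls round the work are solid. World frame = base frame: x ahead of the robot, y to its left, z up, the work surface at z = 0. Lengths are in m, angles in rad, forces in N, time in s.
With the tool pointing down it reaches from about 0.425 to 0.975 m from the base axis. Payload 16.7 kg.
Tool frame: the origin (TCP) lies midway between the tips of the shut fingers; the grasp point (between the pads) lies 19 mm behind it; z points along the fingers, y is the line along which they close (so a half turn about z gives the same grasp; the last joint's range is limited). The gripper opens to 85 mm and grips with 20 to 120 N. Pads are 22 mm wide; open, the fingers measure 114 mm over their backs; the gripper's body (76 mm by 85 mm) begins 54 mm behind the grasp point. The pads swing forward as they close: fully open they stand 13 mm farther back than shut.
Start: joints at [1.079, 0.426, 0.074, 1.606, -0.034, 1.111, -0.067], TCP at [0.227, -0.636, 0.231] pointing down, gripper open.
Joint ranges: [-2.85, 2.85], [-0.5, 2.14], [-1.23, 1.37], [0.21, 2.46], [-1.02, 4.16], [0.16, 2.05], [-2.73, 2.73]. Speed limits (rad/s): [1.89, 1.89, 2.39, 2.39, 3.01, 3.01, 3.01].

INTERFACE

Orientations are given as a unit quaternion [w, x, y, z].
In Python, from station import readout, imaging, arm, outline_of gives the robot as it stands. The module is installed in compiled form; this text tells all that it offers.
- The arm moves only by the tool play_rows, never from a script. Its argument "commands" is a list of rows, each a list of 3 entries, a list of its own where there are three numbers: the shift along the tool's x, y, z in m, then the turn, a rotation vector about the tool's x, y, z in degrees, then the closure, from 0 (fully open) to 1 (shut). In form: [[[x, y, z], [rx, ry, rz], jaw], ...]. A call has exactly 5 rows; each row is the pose to reach, as a shift and turn from the pose commanded when the call began, along the tool's axes at that moment; what a row does not reach only later rows make up. A row lasts 1/12 s, in which the tool goes at most 41.7 mm and 7.16 degrees, less where a joint would pass 70% of its speed; a pose out of reach is approached as far as the arm can. A call with a gripper value outside its range is refused whole. The fingers move at their own pace and stop on an object; "squeeze" is the grip in N (left out, the last holds). Time passes only in rows, so rows that repeat a pose let the fingers close, or fill a call up. It gives the time, the measured TCP pose, the force, the opening and the grip force at its end, in the units of the state.
- readout.observe(): the state, without advancing time (a new reading comes with each control period).
- imaging.grab_frame(name): name is "scene" or "top" or "wrist"; returns the picture (420x560x3 uint8, blue, green, red); there is no depth.
- imaging.calibration(name): a dict with "camera_matrix" (3x3 intrinsics, pixels), "cam_to_world" (4x4, takes a point from camera to world coordinates). Camera axes: x right, y down, z forward; pixel columns grow to the right and rows downward; lengths in m; the calibration is good to about 2 mm. A picture is of the moment at which its call begins: read the wrist's pose just before it. calibration takes no time and is no camera call; for the wrist camera it gives the pose at the moment of the call.
- arm.sign_off(): hands the job in; it is judged then, once.
Trained networks look in the newest picture that a camera, given by its name, has taken for a name from the list of things; names that differ only in an ending like _2 or _b are one class to them, and where a whole thing is asked for, a point or a joint stands for the part that bears it (a point fixed in the world has none). Each returns a list of dicts, best first, with "conf" (0 to 1); they miss things now and then, are a little off and sometimes report something else, mostly with a low value. They report only what shows in the picture. A call takes as long as a camera call. They do not tell look-alikes from the thing itself.
- outline_of(name, camera): "region" (420x560 bool, what is visible of it) and "extent" ([left, top, width, height] in pixels, round what is visible of it).
The state is a dict: "time_s": time; "qpos": joint angles; "joint_vel": joint speeds; "tau": joint torques, N m; "eef_pos": TCP position; "orientation": TCP orientation; "ft_force": force on the tool from outside, world axes, zero at the start; "wrist_torque": the same for the moment, N m; "opening": finger opening in m; "finger_force": force on a finger pad.
Only numpy, scipy, OpenCV 4.12 (cv2) and the standard library are available. Lean on these libraries where they do the work, as an engineer would, in place of code of your own. Each camera call takes 0.05 s, during which the arm holds its last target. There are 200 camera calls.

TASK

The two damper cartridges look alike, but one is full and the other nearly empty. Set one of them upright on the balance pan, let go and let the beam settle to see which it is: under the full one the pan sinks below level, under the empty one it stays above. Then put the full cartridge, foot down, into the bore of the aluminium stand and push it down past the drag of the ring until it beds firmly on the rubber pad at the bottom, with a push of about 15 N and never over 25 N, and let go; leave the empty one standing upright on the pan or the bench, never put it in the stand, press the balance only lightly and do not disturb the other things.

Things in the scene. Friction and masses are not known exactly. Their poses are not given: they have to be found in the camera images.
- cartridge_a: closed aluminium damper cartridge, an upright cylinder 26 mm in diameter, 90 mm tall (plus a nipple 9 mm wide, 4 mm high), three dark lines near the top; 3 mm chamfer at the foot. Origin: centre of the foot; z up. One cartridge is full (0.20 to 0.24 kg), the other nearly empty (0.09 kg); only the weight tells which, and it changes from start to start. Stands on the bench, left of the vice, nearer to it.
- cartridge_b: closed aluminium damper cartridge, an upright cylinder 26 mm in diameter, 90 mm tall (plus a nipple 9 mm wide, 4 mm high), three dark lines near the top; 3 mm chamfer at the foot. Origin: centre of the foot; z up. One cartridge is full (0.20 to 0.24 kg), the other nearly empty (0.09 kg); only the weight tells which, and it changes from start to start. Stands on the bench, farther to the left.
- balance: bench balance, fixed: grey base 100 x 150 mm, aluminium beam 200 mm long along its y axis, pivot 85 mm above the bench; the pan is on the -y end, a steel counterweight drum on the +y end; a needle stands up from the pivot before a white scale plate (top 134 mm above the bench). Origin: on the bench below the pivot; z up.
- beam (a joint): tilt of the balance beam, rad, -0.22 to 0.22; 0 is level, positive is pan down. Sprung and damped, settles within about 1 s: bare about -0.21 (pan up), under the nearly empty cartridge about -0.07 to -0.12, under the full one about +0.04 to +0.12.
- pan (a point): centre of the pan's floor, on which a cartridge stands; about 108 mm above the bench when the beam is level and 100 mm from the pivot. The pan is a round steel dish, flat floor 66 mm across, rim 5 mm high; parallel links keep it level; it moves up and down by 22 mm either way with the beam.
- stand: aluminium block 74 x 74 x 52 mm, fixed; foot plate 100 x 90 x 6 mm; upright bore of 30 mm in its middle, 4 mm chamfer at the mouth (52 mm up). Origin: on the bench under the bore's axis. A rubber ring starts 10 mm down the bore and drags: the foot must push it along with about 4 N, more than a cartridge's weight. The foot meets a rubber pad 22 to 34 mm below the mouth; this depth varies and must be felt.
- pad (a joint): how far the rubber pad in the stand's bore is pressed down, m: 0 untouched, up to 0.012; it gives 1 mm for each 4 N. The cartridge is bedded when it has pressed the pad in by 2 to 5 mm (12 to 24 N in all with the ring's drag); it springs back on release.
- marker: marker pen lying on the bench, 122 x 12 mm, origin at its middle underneath; a bystander.
- thread_lock: small bottle, 23 mm wide, 69 mm tall, origin under its middle; a bystander.
- brass_knob: brass stub, 22 mm wide, 38 mm tall, origin under its middle; a bystander.
- shock_spare: spare damper with a spring, lying, 94 x 21 mm, origin under its middle; a bystander.
Mind the look-alikes: they are no part of the job. What is shaped like the cartridge_b but green or yellow is not meant.

How it is judged:
On the way, in this order (a step that is already met when the one before it is completed fails the run):
1. one cartridge stands free on the balance pan and the beam has come to rest (((horizontal distance between cartridge_a and pan below 0.03 m and z of cartridge_a in the frame of pan between -0.006 and 0.006 m and angle between cartridge_a's own z axis and vertical below 0.1 rad and contact force between the fingers and cartridge_a below 0.05 N and velocity of joint beam between -0.06 and 0.06 rad/s) or (horizontal distance between cartridge_b and pan below 0.03 m and z of cartridge_b in the frame of pan between -0.006 and 0.006 m and angle between cartridge_b's own z axis and vertical below 0.1 rad and contact force between the fingers and cartridge_b below 0.05 N and velocity of joint beam between -0.06 and 0.06 rad/s))), for 0.4 s.
2. the full cartridge (the one that hides the heavy piston, piston_f) is pressed down onto the rubber pad in the stand, the pad giving by at least 1.5 mm (horizontal distance between piston_f and stand below 0.008 m and value of joint pad above 0.0015 m), for 0.1 s.
At the end, for the whole second after the job is handed in: The full cartridge stands upright in the stand's bore (within 4 mm of its axis and 0.08 rad), its foot at least 20.5 mm below the mouth, at rest and let go; the empty one stands upright (within 0.1 rad) and still on the balance pan or on the bench (horizontal distance between piston_f and stand below 0.008 m and ((horizontal distance between cartridge_a and stand below 0.004 m and z of cartridge_a in the frame of stand below 0.0315 m and angle between cartridge_a's own z axis and vertical below 0.08 rad and linear speed of each of cartridge_a, cartridge_b below 0.01 m/s and angle between cartridge_b's own z axis and vertical below 0.1 rad and (height (world z) of cartridge_b below 0.008 m or (horizontal distance between cartridge_b and pan below 0.03 m and z of cartridge_b in the frame of pan between -0.006 and 0.006 m and angle between cartridge_b's own z axis and vertical below 0.1 rad))) or (horizontal distance between cartridge_b and stand below 0.004 m and z of cartridge_b in the frame of stand below 0.0315 m and angle between cartridge_b's own z axis and vertical below 0.08 rad and linear speed of each of cartridge_b, cartridge_a below 0.01 m/s and angle between cartridge_a's own z axis and vertical below 0.1 rad and (height (world z) of cartridge_a below 0.008 m or (horizontal distance between cartridge_a and pan below 0.03 m and z of cartridge_a in the frame of pan between -0.006 and 0.006 m and angle between cartridge_a's own z axis and vertical below 0.1 rad))))); the robot touches nothing.
It fails at once if the nearly empty cartridge (with the light piston, piston_e) is put into the stand (horizontal distance between piston_e and stand below 0.012 m and height (world z) of piston_e below 0.055 m).
It fails at once if the rubber pad is pressed in by more than 6.5 mm (26 N on the pad) (value of joint pad above 0.0065 m).
It fails at once if something presses on the stand with more than 35 N (contact force between stand and anything else above 35 N).
It fails at once if something presses on the balance with more than 20 N (contact force between balance and anything else above 20 N).
It fails at once if a bystander (marker, small bottle, brass stub, spare damper) is moved by more than 30 mm (distance of any of marker, thread_lock, brass_knob, shock_spare from where it was at the start of the episode above 0.03 m).
It also fails if it takes over 54 s, if anything falls off the work surface, if the arm or the gripper's body presses on something with over 40 N, if the wrist force passes 120 N, or if a joint passes its speed limit or range.

## Working session

There is one attempt and no reset: what is moved stays moved. The work goes in short steps, Python scripts to look and compute and a tool call to move; the robot and the scene stay as the last step left them, time stands still between calls to the robot, and variables do not carry over. Pictures are saved under pics/ and viewed, at most 10 in all, crops included, and the job is handed in when it is done.

Besides the shell and the picture viewer there is one more tool, called as name(argument=value, ...), one argument or row to a line, values as JSON. play_rows: Moves the arm, as the interface text tells. Its arguments: {"type":"object","properties":{"commands":{"type":"array"},"squeeze":{"type":"number"}},"required":["commands"]}

```bash
mkdir -p pics
python3 - <<'E'
from station import readout, imaging
import cv2
s=readout.observe(); print(s)
for n in("scene","top"):
    f=imaging.grab_frame(n); cv2.imwrite(f"pics/{n}0.png",f)
    c=imaging.calibration(n); print(n,c)
E
```

```text
{'time_s': 0.0, 'qpos': array([ 1.07849691,  0.42672885,  0.07384201,  1.60660705, -0.03410492,
        1.11082179, -0.06706664]), 'joint_vel': array([ 0.00042921,  0.00213858,  0.00020921,  0.00074278, -0.00047484,
       -0.00083994,  0.00241054]), 'tau': array([-1.66490485e-03, -9.49828935e+01,  3.75940427e+00, -4.63514793e+01,
        1.91138266e-02,  1.02475961e-02, -9.72264786e-06]), 'eef_pos': array([ 0.22672354, -0.63534298,  0.23061242]), 'orientation': array([-6.34403156e-04,  9.85346137e-01,  1.70565422e-01, -1.54540563e-04]), 'ft_force': array([-0.25254135, -0.26628019,  0.35390512]), 'wrist_torque': array([-0.05993743,  0.02659549,  0.00472143]), 'finger_force': 0.0, 'opening': 0.08500002598746703}
scene {'camera_matrix': array([[537.30947906,   0.        , 282.28874791],
       [  0.        , 537.30947906, 206.38242989],
       [  0.        ,   0.        ,   1.        ]]), 'cam_to_world': array([[-0.89324271, -0.34003764,  0.29409498,  0.11799651],
       [-0.44957286,  0.6737074 , -0.58651734,  0.90657995],
       [ 0.00130401, -0.65611946, -0.75465592,  1.21532737],
       [ 0.        ,  0.        ,  0.        ,  1.        ]])}
top {'camera_matrix': array([[413.12579082,   0.        , 281.42477701],
       [  0.        , 413.12579082, 206.17778049],
       [  0.        ,   0.        ,   1.        ]]), 'cam_to_world': array([[-0.01568882, -0.98630785,  0.16416664,  0.37532216],
       [-0.99966036,  0.01205554, -0.02310463,  0.05228431],
       [ 0.02080916, -0.16447337, -0.986162  ,  1.16496298],
       [ 0.        ,  0.        ,  0.        ,  1.        ]])}
```

View pics/top0.png

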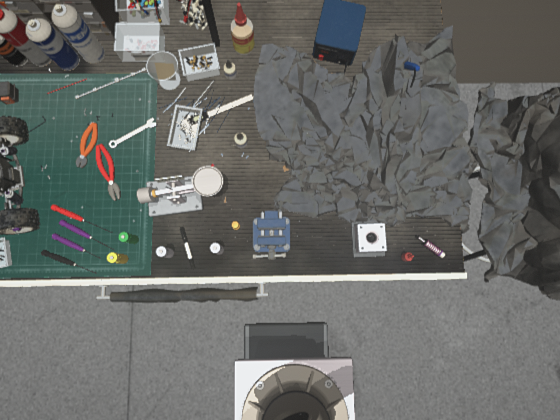

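View pics/scene0.png

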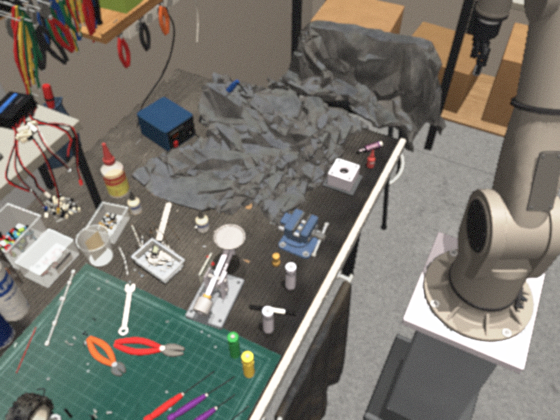

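The top view shows cartridge A at (215,248), cartridge B at (161,252), the pan at (208,181), the stand bore at (372,238), the brass knob at (235,225) and the marker at (186,243). The green and yellow look-alikes are at (123,237) and (112,258).

```bash
cat > h.py <<'E'
import numpy as np, cv2
from station import readout, imaging, outline_of
def ray(cam,u,v,cal=None):
    c=cal or imaging.calibration(cam); K=c["camera_matrix"];T=c["cam_to_world"]
    d=T[:3,:3]@np.linalg.solve(K,[u,v,1]); return T[:3,3],d
def at_z(cam,u,v,z,cal=None):
    o,d=ray(cam,u,v,cal); return (o+d*(z-o[2])/d[2]).round(4)
def proj(cam,p,cal=None):
    c=cal or imaging.calibration(cam); T=c["cam_to_world"]
    q=c["camera_matrix"]@(T[:3,:3].T@(np.array(p)-T[:3,3])); return (q[:2]/q[2]).round(1)
E
python3 - <<'E'
from h import *
fr={}
for cam in("top","scene"):
    fr[cam]=imaging.grab_frame(cam)
    for n in("cartridge_a","pan","balance","stand","brass_knob","marker"):
        for r in outline_of(n,cam)[:4]:
            m=r["region"]; ys,xs=np.nonzero(m)
            print(cam,n,round(r["conf"],2),r["extent"],xs.mean().round(1),ys.mean().round(1))
f=fr["top"]
a=cv2.resize(f[160:280,90:250],None,fx=5,fy=5,interpolation=cv2.INTER_CUBIC)
cv2.imwrite("pics/topcrop.png",a)
b=cv2.resize(fr["scene"][210:380,190:330],None,fx=3.5,fy=3.5,interpolation=cv2.INTER_CUBIC)
c=cv2.resize(f[210:270,340:400],(300,300),interpolation=cv2.INTER_CUBIC)
o=np.zeros((600,800,3),np.uint8);o[:b.shape[0],:b.shape[1]]=b;o[:300,500:]=c
cv2.imwrite("pics/crop2.png",o)
E
```

```text
top cartridge_a 0.7 [118.5, 233.4, 21.5, 9.5] 127.7 237.8
top cartridge_a 0.61 [107.6, 254.5, 20.8, 10.4] 117.2 258.2
top cartridge_a 0.6 [158.8, 249.4, 13.8, 7.3] 164.8 252.3
top cartridge_a 0.48 [207.0, 244.8, 19.8, 8.2] 216.4 248.4
top pan 0.94 [192.8, 167.4, 29.6, 30.7] 206.8 181.1
top balance 0.74 [136.5, 166.4, 89.7, 52.7] 180.3 192.0
top stand 0.87 [354.1, 220.8, 33.5, 39.5] 368.2 239.0
top stand 0.55 [414.1, 235.3, 27.6, 21.3] 433.4 248.5
top brass_knob 0.16 [401.8, 254.9, 11.8, 5.2] 406.7 256.7
top marker 0.5 [137.7, 167.3, 83.5, 31.9] 188.5 185.2
top marker 0.49 [179.1, 226.4, 15.0, 40.2] 186.7 246.6
scene cartridge_a 0.78 [228.8, 328.6, 12.9, 31.8] 233.7 345.3
scene cartridge_a 0.74 [285.2, 261.9, 11.1, 27.3] 290.4 275.6
scene cartridge_a 0.51 [243.4, 351.8, 8.4, 27.0] 248.0 364.5
scene pan 0.71 [214.7, 227.9, 31.7, 28.3] 229.3 237.1
scene pan 0.37 [190.4, 227.6, 54.3, 86.6] 219.7 262.7
scene balance 0.57 [187.9, 223.5, 55.7, 105.7] 218.0 282.0
scene stand 0.77 [322.9, 159.7, 40.6, 36.7] 343.5 176.8
scene brass_knob 0.47 [271.5, 255.2, 6.9, 10.8] 275.7 260.1
scene marker 0.68 [252.4, 303.6, 38.2, 11.0] 272.2 309.7
scene marker 0.43 [190.5, 224.2, 58.2, 90.9] 220.2 260.9
scene marker 0.34 [260.6, 309.7, 15.2, 25.5] 268.0 319.6
```

View pics/topcrop.png

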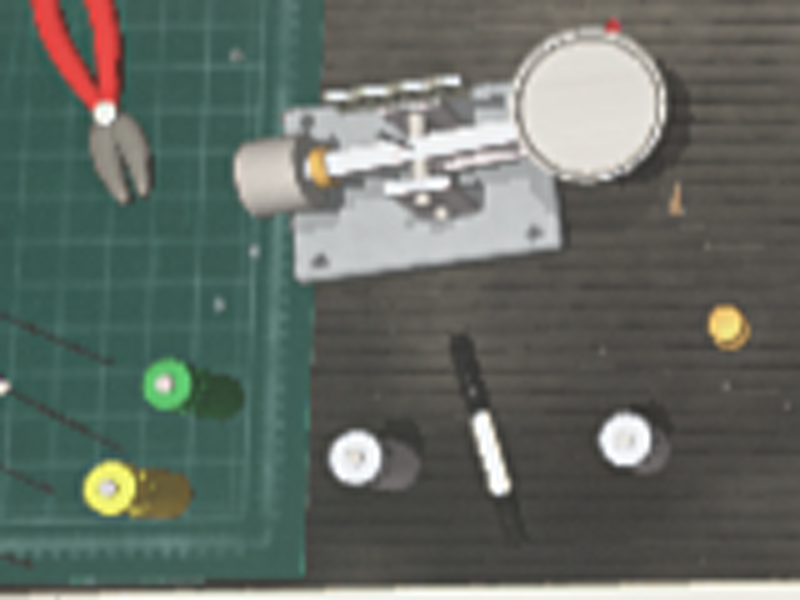

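View pics/crop2.png

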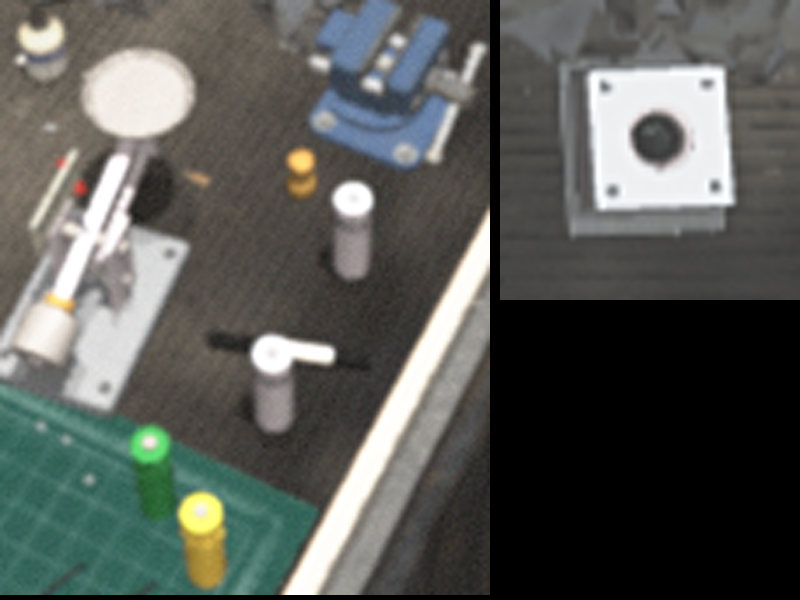

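The crops give these centres in full-image pixels:
- **Cartridge A cap:** top (215.1,247.7), scene (290.6,266.6).
- **Cartridge B cap:** top (160.9,251.2), scene (267.2,310.6).
- **Pan:** top (207.8,180.8), scene (229.2,236.3).
- **Bore mouth:** top (371.4,237.5).

Run:
```python
from h import *
def tri(a,b):
    A=[];B=[]
    (o1,d1),(o2,d2)=ray("top",*a),ray("scene",*b)
    d1/=np.linalg.norm(d1);d2/=np.linalg.norm(d2)
    P1=np.eye(3)-np.outer(d1,d1);P2=np.eye(3)-np.outer(d2,d2)
    return np.linalg.solve(P1+P2,P1@o1+P2@o2).round(4)
print("A",at_z("top",215.1,247.7,.092),at_z("scene",290.6,266.6,.092),tri((215.1,247.7),(290.6,266.6)))
print("B",at_z("top",160.9,251.2,.092),at_z("scene",267.2,310.6,.092),tri((160.9,251.2),(267.2,310.6)))
print("pan",at_z("top",207.8,180.8,.132),at_z("scene",229.2,236.3,.132),tri((207.8,180.8),(229.2,236.3)))
print("bore",at_z("top",371.4,237.5,.052))
f=imaging.grab_frame("scene");cv2.imwrite("pics/s.png",f)
r=outline_of("stand","scene")[0]
# stand top corners in scene/top by bright mask
for cam,(x,y,w,h) in(("top",(345,212,50,50)),("scene",(320,155,48,42))):
    g=cv2.cvtColor(imaging.grab_frame(cam),cv2.COLOR_BGR2GRAY)[y:y+h,x:x+w]
    _,m=cv2.threshold(g,200,255,0)
    cs=max(cv2.findContours(m,0,2)[0],key=cv2.contourArea)
    rr=cv2.minAreaRect(cs); print(cam,rr)
    bp=cv2.boxPoints(rr)+[x,y]
    P=[at_z(cam,*p,.052) for p in bp]; print(np.array(P)[:,:2],np.mean(P,0))
    inv=cv2.drawContours(np.zeros_like(m),[cs],-1,255,-1)&cv2.inRange(g,0,120)
    n,l,st,ce=cv2.connectedComponentsWithStats(inv)
    k=1+np.argmax(st[1:,4]); c=ce[k]+[x,y]; print("bore",st[k],c,at_z(cam,*c,.052),at_z(cam,*c,.048))
print("knob",at_z("top",235,225.2,.038),"marker ends",at_z("top",181.2,227.5,.006),at_z("top",193.5,268,.006))
print("needle/balance corners", [at_z("top",90+u/5,160+v/5,.01) for u,v in((297,280),(560,247),(288,110))])
```

```text
A [0.4474 0.2001 0.092 ] [0.4465 0.204  0.092 ] [0.4478 0.2008 0.087 ]
B [0.4404 0.3389 0.092 ] [0.4405 0.3421 0.092 ] [0.4411 0.3401 0.0883]
pan [0.6152 0.215  0.132 ] [0.6155 0.2158 0.132 ] [0.6157 0.2152 0.1311]
bore [ 0.4716 -0.2163  0.052 ]
top ((26.573192596435547, 25.110309600830078), (27.335411071777344, 26.835927963256836), 87.39744567871094)
[[ 0.5087 -0.1803]
 [ 0.5111 -0.2539]
 [ 0.4369 -0.253 ]
 [ 0.4347 -0.1803]] [ 0.47285  -0.216875  0.052   ]
bore [21 21 11 10 80] [371.075  237.2875] [ 0.4722 -0.2155  0.052 ] [ 0.4725 -0.2164  0.048 ]
scene ((23.587589263916016, 14.259122848510742), (26.74139404296875, 18.881301879882812), 19.983104705810547)
[[ 0.5075 -0.1774]
 [ 0.5205 -0.2578]
 [ 0.4356 -0.2552]
 [ 0.4253 -0.1762]] [ 0.472225 -0.21665   0.052   ]
bore [21 14  7  3 20] [343.85 170.05] [ 0.4698 -0.2132  0.052 ] [ 0.471  -0.2171  0.048 ]
knob [0.5117 0.1539 0.038 ] marker ends [0.511  0.3074 0.006 ] [0.3981 0.2709 0.006 ]
needle/balance corners [array([0.5442, 0.396 , 0.01  ]), array([0.5611, 0.2494, 0.01  ]), array([0.6419, 0.4047, 0.01  ])]
```

play_rows(
  commands=[
    [[0.034,-0.024,0],[0,0,4],0],
    [[0.068,-0.048,0],[0,0,8],0],
    [[0.102,-0.072,0],[0,0,12],0],
    [[0.136,-0.096,0],[0,0,16],0],
    [[0.17,-0.12,0],[0,0,19.64],0],
  ],
  squeeze=60,
)

```text
time_s: 1.42
eef_pos: [0.3474, -0.4639, 0.2315]
orientation: [0.0, 1.0, -0.002, 0.0]
ft_force: [0.7, -0.6, -0.2]
opening: 0.0855
finger_force: 0.0
```

```bash
python3 -c "
from station import readout as r
s=r.observe();print(s['time_s'],s['qpos'].round(3),s['eef_pos'],s['orientation'],s['ft_force'])"
```

```text
1.4167 [ 0.767  0.271  0.06   1.827 -0.019  1.044 -0.74 ] [ 0.34736849 -0.46387283  0.23146264] [ 1.08575190e-04  9.99998077e-01 -1.95285361e-03  1.44512918e-04] [ 0.74511766 -0.58577796 -0.15011784]
```

play_rows(
  commands=[
    [[0.024,-0.03,0],[0,0,0],0],
    [[0.048,-0.06,0],[0,0,0],0],
    [[0.072,-0.09,0],[0,0,0],0],
    [[0.096,-0.12,0],[0,0,0],0],
    [[0.12,-0.15,0],[0,0,0],0],
  ],
)

```text
time_s: 1.83
eef_pos: [0.4676, -0.3139, 0.2317]
orientation: [0.0, 1.0, -0.0, 0.0]
ft_force: [0.5, -0.6, 0.0]
opening: 0.0853
finger_force: 0.0
```

play_rows(
  commands=[
    [[0.003,-0.04,0],[0,0,0],0],
    [[0.006,-0.08,0],[0,0,0],0],
    [[0.009,-0.12,0],[0,0,0],0],
    [[0.012,-0.16,0],[0,0,0],0],
    [[0.013,-0.2,0],[0,0,0],0],
  ],
)

```text
time_s: 2.25
eef_pos: [0.4796, -0.1137, 0.2316]
orientation: [0.0, 1.0, -0.0, 0.0]
ft_force: [1.5, 1.0, 0.3]
opening: 0.0856
finger_force: 0.0
```

play_rows(
  commands=[
    [[-0.004,-0.04,0],[0,0,0],0],
    [[-0.008,-0.08,0],[0,0,0],0],
    [[-0.012,-0.12,0],[0,0,0],0],
    [[-0.016,-0.16,0],[0,0,0],0],
    [[-0.02,-0.19,0],[0,0,0],0],
  ],
)

```text
time_s: 2.67
eef_pos: [0.4591, 0.0776, 0.2318]
orientation: [-0.0, 1.0, 0.001, 0.0]
ft_force: [0.6, -0.5, -1.1]
opening: 0.0856
finger_force: 0.0
```

play_rows(
  commands=[
    [[-0.004,-0.04,0],[0,0,0],0],
    [[-0.008,-0.08,0],[0,0,0],0],
    [[-0.013,-0.125,0],[0,0,0],0],
    [[-0.013,-0.125,0],[0,0,0],0],
    [[-0.013,-0.125,0],[0,0,0],0],
  ],
)

```text
time_s: 3.08
eef_pos: [0.446, 0.2023, 0.2315]
orientation: [-0.0, 1.0, 0.002, 0.0]
ft_force: [-0.5, -0.6, 0.1]
opening: 0.0856
finger_force: 0.0
```

Run:
```python
from h import *
s=readout.observe();print(s['time_s'],s['qpos'].round(3),s['eef_pos'],s['orientation'].round(4),s['ft_force'])
c=imaging.calibration("wrist");f=imaging.grab_frame("wrist");cv2.imwrite("pics/w1.png",f);print(c)
for r in outline_of("cartridge_a","wrist"):print(r["conf"],r["extent"])
print(proj("wrist",[.447,.201,.094],c))
```

```text
3.0833 [-0.14   0.151 -0.456  1.988  0.077  1.018 -2.197] [0.44601256 0.20230158 0.23147415] [-5.0e-04  1.0e+00  2.3e-03  0.0e+00] [-0.45466204 -0.63126181  0.10943239]
{'camera_matrix': array([[322.17499688,   0.        , 283.98200447],
       [  0.        , 322.17499688, 212.2138388 ],
       [  0.        ,   0.        ,   1.        ]]), 'cam_to_world': array([[ 0.00359028, -0.94657928, -0.32245119,  0.52940989],
       [-0.99999088, -0.00414365,  0.00102977,  0.20291108],
       [-0.00231088,  0.32244456, -0.94658553,  0.3731329 ],
       [ 0.        ,  0.        ,  0.        ,  1.        ]])}
0.91 [271.3, 168.8, 29.5, 38.1]
0.82 [0.9, 139.7, 86.4, 35.5]
0.75 [118.7, 171.8, 57.4, 43.9]
0.57 [0.0, 185.5, 72.5, 46.7]
[286.5 198.9]
```

View pics/w1.png

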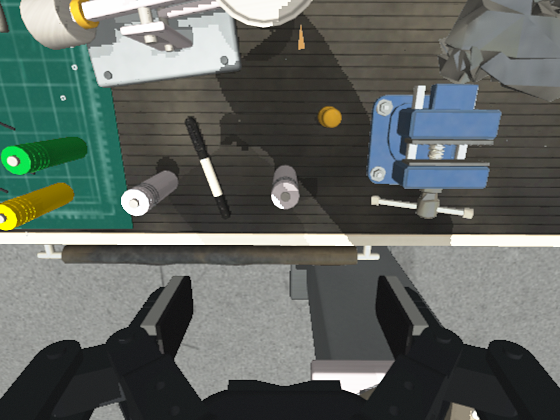

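The wrist view shows A's cap at (285,195), B's at (136,202), the marker from (192,120) to (225,215) and the knob at (330,117). A's position agrees with the other cameras to within about 3 mm, so I'll descend and grip.

play_rows(
  commands=[
    [[0.0025,0,0.036],[0,0,0],0],
    [[0.0025,0,0.072],[0,0,0],0],
    [[0.0025,0,0.108],[0,0,0],0],
    [[0.0025,0,0.145],[0,0,0],0],
    [[0.0025,0,0.1825],[0,0,0],0],
  ],
)

```text
time_s: 3.6
eef_pos: [0.4497, 0.1978, 0.0477]
orientation: [-0.0, 1.0, -0.001, 0.001]
ft_force: [2.3, -0.7, -0.8]
opening: 0.0855
finger_force: 0.0
```

play_rows(
  commands=[
    [[0,0,0],[0,0,0],0.5],
    [[0,0,0],[0,0,0],0.9],
    [[0,0,0],[0,0,0],1],
    [[0,0,0],[0,0,0],1],
    [[0,0,0],[0,0,0],1],
  ],
  squeeze=60,
)

```text
time_s: 4.02
eef_pos: [0.4506, 0.1998, 0.051]
orientation: [-0.001, 1.0, -0.0, 0.002]
ft_force: [0.4, 1.6, 4.4]
opening: 0.0256
finger_force: 19.6
```

play_rows(
  commands=[
    [[0,0,0],[0,0,0],1],
    [[0,0,0],[0,0,0],1],
    [[0,0,0],[0,0,0],1],
    [[0,0,0],[0,0,0],1],
    [[0,0,0],[0,0,0],1],
  ],
)

```text
time_s: 4.43
eef_pos: [0.4506, 0.1998, 0.0511]
orientation: [-0.0, 1.0, -0.0, 0.002]
ft_force: [-1.4, -1.3, 16.1]
opening: 0.0246
finger_force: 57.8
```

play_rows(
  commands=[
    [[0,0,-0.025],[0,0,0],1],
    [[0,0,-0.06],[0,0,0],1],
    [[0,0,-0.1],[0,0,0],1],
    [[0,0,-0.14],[0,0,0],1],
    [[0,0,-0.17],[0,0,0],1],
  ],
)

```text
time_s: 4.85
eef_pos: [0.4494, 0.1998, 0.2234]
orientation: [-0.001, 1.0, 0.0, 0.002]
ft_force: [1.2, 0.2, -2.9]
opening: 0.0247
finger_force: 59.4
```

play_rows(
  commands=[
    [[0.03,-0.003,0],[0,0,0],1],
    [[0.07,-0.006,0],[0,0,0],1],
    [[0.11,-0.01,0],[0,0,0],1],
    [[0.145,-0.014,0],[0,0,0],1],
    [[0.165,-0.016,0],[0,0,0],1],
  ],
)

```text
time_s: 5.27
eef_pos: [0.6175, 0.2149, 0.2201]
orientation: [-0.0, 1.0, -0.001, 0.001]
ft_force: [0.3, -1.2, -2.9]
opening: 0.0248
finger_force: 59.7
```

play_rows(
  commands=[
    [[0,0,0],[0,0,0],1],
    [[0,0,0],[0,0,0],1],
    [[0,0,0],[0,0,0],1],
    [[0,0,0],[0,0,0],1],
    [[0,0,0],[0,0,0],1],
  ],
)

```text
time_s: 5.68
eef_pos: [0.6135, 0.2154, 0.2196]
orientation: [-0.0, 1.0, 0.0, 0.0]
ft_force: [1.0, 0.5, -2.1]
opening: 0.0251
finger_force: 59.7
```

Run:
```python
from h import *
s=readout.observe();print(s['time_s'],s['qpos'].round(3),s['eef_pos'],s['orientation'].round(4),s['ft_force'],s['wrist_torque'])
fs=imaging.grab_frame("scene");ft=imaging.grab_frame("top");c=imaging.calibration("wrist");fw=imaging.grab_frame("wrist")
np.savez("w.npz",**c)
o=np.zeros((600,800,3),np.uint8)
o[:300,:400]=cv2.resize(fs[170:320,150:350],(400,300));o[:300,400:]=cv2.resize(ft[130:280,120:320],(400,300));o[300:,:400]=cv2.resize(fw,(400,300))
cv2.imwrite("pics/p1.png",o)
```

```text
5.6833 [-0.135  0.425 -0.401  1.655  0.182  1.098 -2.158] [0.61350897 0.21544757 0.21962601] [-0.e+00  1.e+00  2.e-04  4.e-04] [ 1.00472542  0.482937   -2.05344022] [-0.05986428 -0.02016761  0.01814202]
```

View pics/p1.png

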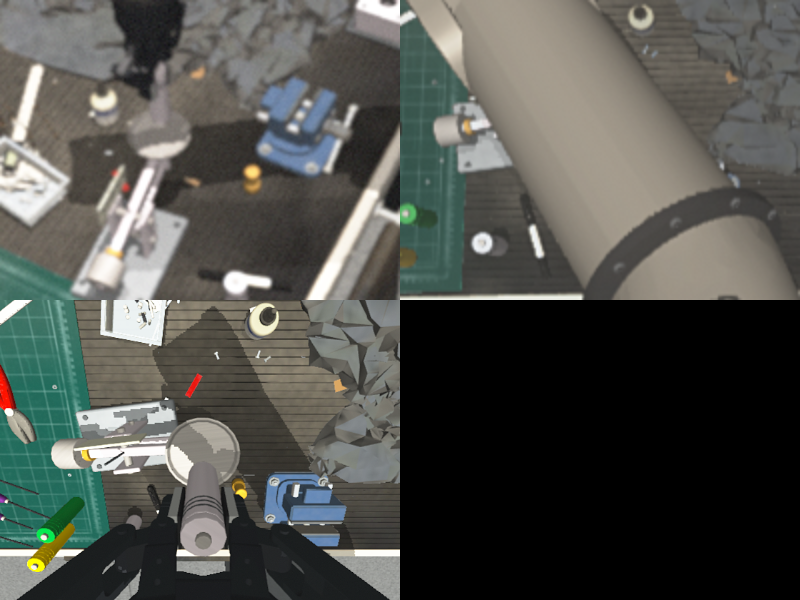

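The held cartridge is hanging over the pan, with the pan centre at wrist pixel (284,214) in full-frame coordinates. The -2 N force hints that this one is full. I'll check the pan position with the wrist calibration.

Run:
```python
from h import *
c=dict(np.load("w.npz"))
print(at_z("wrist",284,214,.133,c), proj("wrist",[.6135,.2154,.1685],c), proj("wrist",[.6135,.2154,.2585],c),"B",at_z("wrist",0,0,.09,c))
```

```text
[0.6181 0.2162 0.133 ] [285.1 238.6] [285.6 331.9] B [0.7679 0.4226 0.09  ]
```

play_rows(
  commands=[
    [[0.0035,0,0.01],[0,0,0],1],
    [[0.0035,0,0.02],[0,0,0],1],
    [[0.0035,0,0.03],[0,0,0],1],
    [[0.0035,0,0.034],[0,0,0],1],
    [[0.0035,0,0.036],[0,0,0],1],
  ],
)

```text
time_s: 6.25
eef_pos: [0.617, 0.2152, 0.1811]
orientation: [0.0, 1.0, 0.0, -0.001]
ft_force: [-0.5, 0.9, -1.1]
opening: 0.0245
finger_force: 59.7
```

play_rows(
  commands=[
    [[0,0,0.003],[0,0,0],1],
    [[0,0,0.006],[0,0,0],1],
    [[0,0,0.009],[0,0,0],1],
    [[0,0,0.012],[0,0,0],1],
    [[0,0,0.014],[0,0,0],1],
  ],
)

```text
time_s: 6.67
eef_pos: [0.6177, 0.2154, 0.1687]
orientation: [-0.0, 1.0, -0.0, 0.0]
ft_force: [0.5, 0.6, -1.4]
opening: 0.0247
finger_force: 59.8
```

play_rows(
  commands=[
    [[0,0,0],[0,0,0],1],
    [[0,0,0],[0,0,0],1],
    [[0,0,0],[0,0,0],1],
    [[0,0,0],[0,0,0],1],
    [[0,0,0],[0,0,0],1],
  ],
)

```text
time_s: 7.08
eef_pos: [0.6177, 0.2155, 0.169]
orientation: [-0.0, 1.0, -0.0, 0.0]
ft_force: [-0.6, -1.0, -0.9]
opening: 0.0247
finger_force: 59.8
```

play_rows(
  commands=[
    [[0,0,0],[0,0,0],0.6],
    [[0,0,0],[0,0,0],0.5],
    [[0,0,0],[0,0,0],0.3],
    [[0,0,0],[0,0,0],0.1],
    [[0,0,0],[0,0,0],0],
  ],
)

```text
time_s: 7.5
eef_pos: [0.6177, 0.2155, 0.1689]
orientation: [-0.0, 1.0, -0.0, 0.0]
ft_force: [-0.1, -0.9, 0.3]
opening: 0.0772
finger_force: 0.0
```

play_rows(
  commands=[
    [[0,0,0],[0,0,0],0],
    [[0,0,0],[0,0,0],0],
    [[0,0,0],[0,0,0],0],
    [[0,0,0],[0,0,0],0],
    [[0,0,0],[0,0,0],0],
  ],
)

```text
time_s: 7.92
eef_pos: [0.6177, 0.2155, 0.1688]
orientation: [-0.0, 1.0, -0.0, -0.0]
ft_force: [0.6, -0.5, 0.4]
opening: 0.0854
finger_force: 0.0
```

play_rows(
  commands=[
    [[0,0,0],[0,0,0],0],
    [[0,0,0],[0,0,0],0],
    [[0,0,0],[0,0,0],0],
    [[0,0,0],[0,0,0],0],
    [[0,0,0],[0,0,0],0],
  ],
)

```text
time_s: 8.33
eef_pos: [0.6177, 0.2154, 0.1688]
orientation: [-0.0, 1.0, -0.0, -0.0]
ft_force: [0.2, 0.5, 0.0]
opening: 0.0854
finger_force: 0.0
```

play_rows(
  commands=[
    [[0,0,0],[0,0,0],0],
    [[0,0,0],[0,0,0],0],
    [[0,0,0],[0,0,0],0],
    [[0,0,0],[0,0,0],0],
    [[0,0,0],[0,0,0],0],
  ],
)

```text
time_s: 8.75
eef_pos: [0.6177, 0.2155, 0.1689]
orientation: [-0.0, 1.0, -0.0, 0.0]
ft_force: [-0.6, -0.4, -0.1]
opening: 0.0858
finger_force: 0.0
```

Run:
```python
from h import *
s=readout.observe();print(s['time_s'],s['eef_pos'],s['ft_force'])
fs=imaging.grab_frame("scene");c=imaging.calibration("wrist");fw=imaging.grab_frame("wrist")
np.savez("w.npz",**c)
for z in(.100,.117):
  print(z,[proj("wrist",[.617,.2155,h],c) for h in(z,z+.09)],[proj("scene",[.617,.2155,h]) for h in(z,z+.09)])
o=np.zeros((600,800,3),np.uint8)
o[:,:400]=cv2.resize(fs[190:340,170:270],(400,600),interpolation=cv2.INTER_CUBIC);o[:600,400:]=cv2.resize(fw[120:390,190:370],(400,600),interpolation=cv2.INTER_CUBIC)
cv2.imwrite("pics/p2.png",o)
```

```text
8.75 [0.61767557 0.21545048 0.16886133] [-0.63863734 -0.43474263 -0.12665649]
0.1 [array([285. , 228.9]), array([285.2, 305.2])] [array([229.7, 243.6]), array([227. , 221.6])]
0.117 [array([285. , 238.6]), array([285.3, 331.2])] [array([229.2, 239.6]), array([226.5, 217.2])]
```

View pics/p2.png

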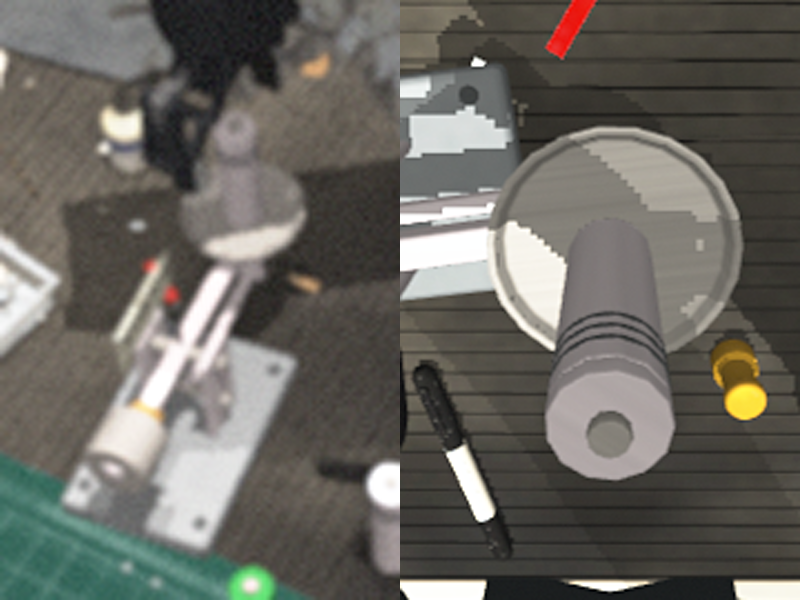

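The nipple at wrist (284.5,315) puts the foot at about z 0.1025. The rim centre at (287,229) puts the pan floor at about 0.10. Both mean the pan sank below level, and the held weight was about 2 N, so A is the full cartridge. I'll regrip it and carry it to the stand.

play_rows(
  commands=[
    [[0,0,0.005],[0,0,0],0],
    [[0,0,0.01],[0,0,0],0],
    [[0,0,0.014],[0,0,0],0],
    [[0,0,0.014],[0,0,0],0],
    [[0,0,0.014],[0,0,0],0.3],
  ],
)

```text
time_s: 9.27
eef_pos: [0.6174, 0.2154, 0.1543]
orientation: [0.0, 1.0, 0.0, -0.0]
ft_force: [-0.2, -0.5, -0.0]
opening: 0.0753
finger_force: 0.0
```

play_rows(
  commands=[
    [[0,0,0],[0,0,0],0.5],
    [[0,0,0],[0,0,0],0.7],
    [[0,0,0],[0,0,0],1],
    [[0,0,0],[0,0,0],1],
    [[0,0,0],[0,0,0],1],
  ],
  squeeze=60,
)

```text
time_s: 9.68
eef_pos: [0.6178, 0.2155, 0.155]
orientation: [-0.0, 1.0, -0.0, 0.0]
ft_force: [-0.3, 0.0, -0.3]
opening: 0.0247
finger_force: 58.7
```

play_rows(
  commands=[
    [[0,0,0],[0,0,0],1],
    [[0,0,0],[0,0,0],1],
    [[0,0,0],[0,0,0],1],
    [[0,0,0],[0,0,0],1],
    [[0,0,0],[0,0,0],1],
  ],
)

```text
time_s: 10.1
eef_pos: [0.6177, 0.2155, 0.1549]
orientation: [-0.0, 1.0, -0.0, 0.0]
ft_force: [0.6, 0.0, 0.1]
opening: 0.0248
finger_force: 58.7
```

play_rows(
  commands=[
    [[0,0,-0.01],[0,0,0],1],
    [[0,0,-0.03],[0,0,0],1],
    [[0,0,-0.06],[0,0,0],1],
    [[0,0,-0.09],[0,0,0],1],
    [[0,0,-0.1],[0,0,0],1],
  ],
)

```text
time_s: 10.52
eef_pos: [0.6188, 0.2161, 0.26]
orientation: [-0.001, 1.0, -0.0, 0.002]
ft_force: [0.9, 0.2, -0.5]
opening: 0.0249
finger_force: 59.1
```

play_rows(
  commands=[
    [[-0.008,0.024,0],[0,0,0],1],
    [[-0.018,0.056,0],[0,0,0],1],
    [[-0.029,0.088,0],[0,0,0],1],
    [[-0.04,0.12,0],[0,0,0],1],
    [[-0.05,0.15,0],[0,0,0],1],
  ],
)

```text
time_s: 10.93
eef_pos: [0.5666, 0.0636, 0.2549]
orientation: [0.0, 1.0, -0.0, -0.0]
ft_force: [1.2, -0.5, -1.6]
opening: 0.0248
finger_force: 59.5
```

play_rows(
  commands=[
    [[-0.01,0.03,0],[0,0,0],1],
    [[-0.02,0.06,0],[0,0,0],1],
    [[-0.03,0.09,0],[0,0,0],1],
    [[-0.04,0.12,0],[0,0,0],1],
    [[-0.05,0.15,0],[0,0,0],1],
  ],
)

```text
time_s: 11.35
eef_pos: [0.5167, -0.0859, 0.2551]
orientation: [-0.0, 1.0, 0.0, -0.0]
ft_force: [0.7, 0.2, -1.4]
opening: 0.0247
finger_force: 59.5
```

play_rows(
  commands=[
    [[-0.01,0.03,0],[0,0,0],1],
    [[-0.02,0.06,0],[0,0,0],1],
    [[-0.03,0.09,0],[0,0,0],1],
    [[-0.04,0.12,0],[0,0,0],1],
    [[-0.045,0.132,0],[0,0,0],1],
  ],
)

```text
time_s: 11.77
eef_pos: [0.4707, -0.2206, 0.255]
orientation: [0.001, 1.0, -0.002, -0.0]
ft_force: [-0.7, -0.4, -3.0]
opening: 0.0246
finger_force: 59.6
```

play_rows(
  commands=[
    [[0,0,0.02],[0,0,0],1],
    [[0,0,0.04],[0,0,0],1],
    [[0,0,0.06],[0,0,0],1],
    [[0,0,0.08],[0,0,0],1],
    [[0,0,0.08],[0,0,0],1],
  ],
)

```text
time_s: 12.18
eef_pos: [0.4707, -0.2159, 0.1718]
orientation: [-0.001, 1.0, 0.0, -0.002]
ft_force: [-0.7, 0.9, -2.1]
opening: 0.0249
finger_force: 59.6
```

Run:
```python
from h import *
s=readout.observe();print(s['time_s'],s['eef_pos'],s['orientation'].round(4),s['ft_force'],s['qpos'].round(2))
fs=imaging.grab_frame("scene");c=imaging.calibration("wrist");fw=imaging.grab_frame("wrist")
np.savez("w.npz",**c)
p=s['eef_pos']
print("tcp axis foot/top wrist",[proj("wrist",p+[0,0,d],c) for d in(-.052,.038,.042)],"scene",[proj("scene",p+[0,0,d]) for d in(-.052,.038)])
print("stand corners wrist",[proj("wrist",[.4725+a,-.2165+b,.052],c) for a,b in((.037,.037),(.037,-.037),(-.037,.037),(-.037,-.037),(0,0))])
print(outline_of("stand","wrist")[0]["extent"])
o=np.zeros((600,800,3),np.uint8)
o[:,:400]=cv2.resize(fs[130:220,310:370],(400,600),interpolation=cv2.INTER_CUBIC);o[:600,400:]=cv2.resize(fw[120:390,190:370],(400,600),interpolation=cv2.INTER_CUBIC)
cv2.imwrite("pics/p3.png",o)
```

```text
12.1833 [ 0.47065243 -0.21586188  0.17175062] [-0.001   1.      0.     -0.0024] [-0.70603891  0.91111648 -2.1123343 ] [ 0.47  0.25 -0.19  2.    0.06  0.9  -1.32]
tcp axis foot/top wrist [array([284.8, 237.3]), array([284.7, 328.3]), array([284.7, 335.3])] scene [array([345.9, 153.2]), array([348.8, 130. ])]
stand corners wrist [array([240.4, 160.6]), array([330.8, 160.6]), array([244.1, 243.2]), array([327. , 243.3]), array([285.6, 203.7])]
[241.4, 146.4, 85.7, 95.5]
```

View pics/p3.png

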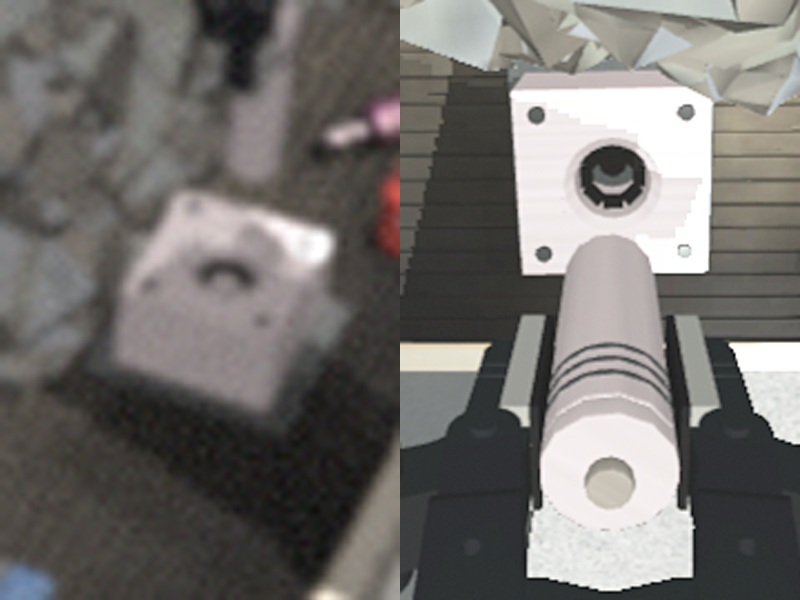

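The bore centre at wrist (285.9,202) and the block corners match the estimate (0.4725,-0.2165) to within about 1 mm. The cartridge sits about 1.5 mm toward the robot from the TCP. I'll trim that and settle just above the mouth.

play_rows(
  commands=[
    [[0.002,0,0.03],[0,0,0],1],
    [[0.002,0,0.05],[0,0,0],1],
    [[0.002,0,0.06],[0,0,0],1],
    [[0.002,0,0.06],[0,0,0],1],
    [[0.002,0,0.06],[0,0,0],1],
  ],
)

```text
time_s: 12.75
eef_pos: [0.4751, -0.2167, 0.1158]
orientation: [0.0, 1.0, -0.0, 0.0]
ft_force: [-0.3, -0.3, -1.4]
opening: 0.0249
finger_force: 60.6
```

play_rows(
  commands=[
    [[0,0,0],[0,0,0],1],
    [[0,0,0],[0,0,0],1],
    [[0,0,0],[0,0,0],1],
    [[0,0,0],[0,0,0],1],
    [[0,0,0],[0,0,0],1],
  ],
)

```text
time_s: 13.17
eef_pos: [0.4748, -0.2166, 0.1153]
orientation: [0.0, 1.0, -0.0, 0.0]
ft_force: [-0.2, -0.5, -2.5]
opening: 0.0247
finger_force: 60.6
```

Run:
```python
from h import *
s=readout.observe();print(s['time_s'],s['eef_pos'],s['orientation'].round(4),s['ft_force'],s['wrist_torque'])
```

```text
13.1667 [ 0.47482366 -0.21662112  0.1152536 ] [ 1.e-04  1.e+00 -0.e+00  3.e-04] [-0.23963984 -0.54938614 -2.54547954] [-0.01482825  0.03741368 -0.0570225 ]
```

play_rows(
  commands=[
    [[0,0,0.005],[0,0,0],1],
    [[0,0,0.01],[0,0,0],1],
    [[0,0,0.013],[0,0,0],1],
    [[0,0,0.016],[0,0,0],1],
    [[0,0,0.018],[0,0,0],1],
  ],
)

```text
time_s: 13.58
eef_pos: [0.4745, -0.2165, 0.0962]
orientation: [-0.0, 1.0, 0.0, -0.0]
ft_force: [-0.2, -0.3, -2.4]
opening: 0.0246
finger_force: 60.6
```

play_rows(
  commands=[
    [[0,0,0.002],[0,0,0],1],
    [[0,0,0.004],[0,0,0],1],
    [[0,0,0.006],[0,0,0],1],
    [[0,0,0.008],[0,0,0],1],
    [[0,0,0.008],[0,0,0],1],
  ],
)

```text
time_s: 14.0
eef_pos: [0.4746, -0.2165, 0.0885]
orientation: [-0.0, 1.0, -0.0, -0.0]
ft_force: [-0.2, 0.5, -2.0]
opening: 0.0245
finger_force: 60.7
```

play_rows(
  commands=[
    [[0,0,0.001],[0,0,0],1],
    [[0,0,0.002],[0,0,0],1],
    [[0,0,0.003],[0,0,0],1],
    [[0,0,0.004],[0,0,0],1],
    [[0,0,0.004],[0,0,0],1],
  ],
)

```text
time_s: 14.42
eef_pos: [0.4746, -0.2166, 0.0847]
orientation: [-0.0, 1.0, -0.0, 0.0]
ft_force: [-0.4, 0.5, -1.2]
opening: 0.0245
finger_force: 60.8
```

Run:
```python
from h import *
s=readout.observe();print(s['time_s'],s['eef_pos'],s['ft_force'],s['wrist_torque'])
c=imaging.calibration("wrist");fw=imaging.grab_frame("wrist");fs=imaging.grab_frame("scene")
o=np.zeros((600,800,3),np.uint8)
o[:,:400]=cv2.resize(fs[130:220,310:370],(400,600),interpolation=cv2.INTER_CUBIC);o[:600,400:]=cv2.resize(fw[120:390,190:370],(400,600),interpolation=cv2.INTER_CUBIC)
cv2.imwrite("pics/p4.png",o)
```

```text
14.4167 [ 0.47463243 -0.21656155  0.08467551] [-0.368924    0.52297328 -1.23970832] [ 0.0511326   0.05079743 -0.00604091]
```

View pics/p4.png

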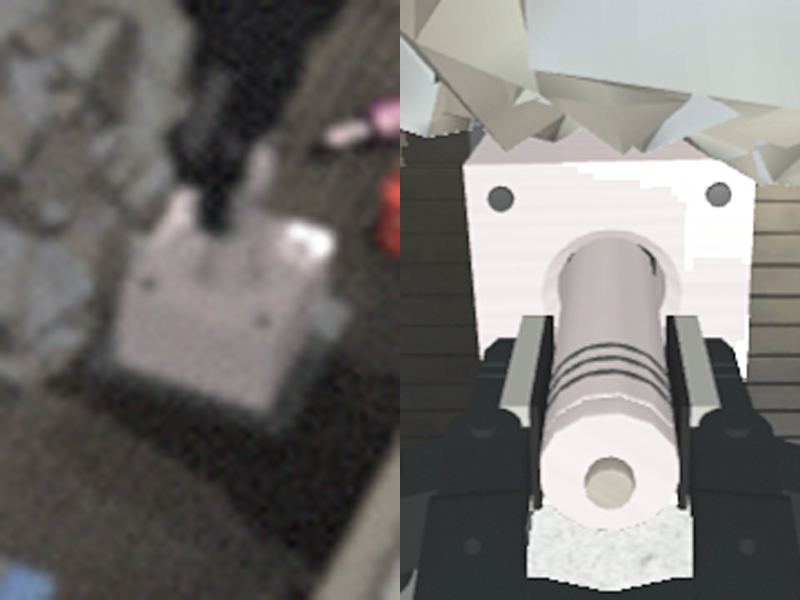

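The cartridge is in the bore, seen around wrist (465–640 crop), upright with no side load. I'll keep lowering in small steps and watch the force.

play_rows(
  commands=[
    [[0,0,0.001],[0,0,0],1],
    [[0,0,0.002],[0,0,0],1],
    [[0,0,0.003],[0,0,0],1],
    [[0,0,0.003],[0,0,0],1],
    [[0,0,0.003],[0,0,0],1],
  ],
)

```text
time_s: 14.93
eef_pos: [0.4746, -0.2165, 0.0817]
orientation: [-0.0, 1.0, -0.0, -0.0]
ft_force: [0.4, 0.1, -2.4]
opening: 0.0248
finger_force: 60.7
```

play_rows(
  commands=[
    [[0,0,0.001],[0,0,0],1],
    [[0,0,0.002],[0,0,0],1],
    [[0,0,0.002],[0,0,0],1],
    [[0,0,0.002],[0,0,0],1],
    [[0,0,0.002],[0,0,0],1],
  ],
)

```text
time_s: 15.35
eef_pos: [0.4745, -0.2166, 0.0797]
orientation: [-0.0, 1.0, -0.0, -0.0]
ft_force: [-0.4, -0.9, -1.9]
opening: 0.0247
finger_force: 60.7
```

play_rows(
  commands=[
    [[0,0,0.0005],[0,0,0],1],
    [[0,0,0.001],[0,0,0],1],
    [[0,0,0.0015],[0,0,0],1],
    [[0,0,0.002],[0,0,0],1],
    [[0,0,0.0025],[0,0,0],1],
  ],
)

```text
time_s: 15.77
eef_pos: [0.4747, -0.2166, 0.0773]
orientation: [-0.0, 1.0, -0.0, 0.0]
ft_force: [-1.4, 0.9, 1.7]
opening: 0.0246
finger_force: 61.0
```

play_rows(
  commands=[
    [[0,0,0.0005],[0,0,0],1],
    [[0,0,0.001],[0,0,0],1],
    [[0,0,0.0015],[0,0,0],1],
    [[0,0,0.002],[0,0,0],1],
    [[0,0,0.002],[0,0,0],1],
  ],
)

```text
time_s: 16.18
eef_pos: [0.4746, -0.2165, 0.0752]
orientation: [-0.0, 1.0, -0.0, -0.0]
ft_force: [-1.1, 0.5, -0.7]
opening: 0.0245
finger_force: 60.9
```

play_rows(
  commands=[
    [[0,0,0.0005],[0,0,0],1],
    [[0,0,0.001],[0,0,0],1],
    [[0,0,0.0015],[0,0,0],1],
    [[0,0,0.002],[0,0,0],1],
    [[0,0,0.002],[0,0,0],1],
  ],
)

```text
time_s: 16.6
eef_pos: [0.4746, -0.2165, 0.0732]
orientation: [-0.0, 1.0, 0.0, -0.0]
ft_force: [0.4, -1.2, -0.3]
opening: 0.0248
finger_force: 60.9
```

play_rows(
  commands=[
    [[0,0,0.0005],[0,0,0],1],
    [[0,0,0.001],[0,0,0],1],
    [[0,0,0.0015],[0,0,0],1],
    [[0,0,0.002],[0,0,0],1],
    [[0,0,0.002],[0,0,0],1],
  ],
)

```text
time_s: 17.02
eef_pos: [0.4747, -0.2166, 0.0715]
orientation: [0.0, 1.0, -0.0, 0.0]
ft_force: [-1.8, 1.3, 5.6]
opening: 0.0246
finger_force: 61.5
```

play_rows(
  commands=[
    [[0,0,0.0005],[0,0,0],1],
    [[0,0,0.001],[0,0,0],1],
    [[0,0,0.0015],[0,0,0],1],
    [[0,0,0.0015],[0,0,0],1],
    [[0,0,0.0015],[0,0,0],1],
  ],
)

```text
time_s: 17.43
eef_pos: [0.4749, -0.2166, 0.0702]
orientation: [0.0, 1.0, 0.0, 0.0]
ft_force: [-2.0, 1.8, 10.0]
opening: 0.0247
finger_force: 62.0
```

play_rows(
  commands=[
    [[0,0,0],[0,0,0],1],
    [[0,0,0],[0,0,0],1],
    [[0,0,0],[0,0,0],1],
    [[0,0,0],[0,0,0],1],
    [[0,0,0],[0,0,0],1],
  ],
)

```text
time_s: 17.85
eef_pos: [0.4749, -0.2166, 0.0702]
orientation: [0.0, 1.0, -0.0, 0.0]
ft_force: [-1.7, 1.4, 11.0]
opening: 0.0248
finger_force: 62.0
```

play_rows(
  commands=[
    [[0,0,0.0004],[0,0,0],1],
    [[0,0,0.0008],[0,0,0],1],
    [[0,0,0.0008],[0,0,0],1],
    [[0,0,0.0008],[0,0,0],1],
    [[0,0,0.0008],[0,0,0],1],
  ],
)

```text
time_s: 18.27
eef_pos: [0.475, -0.2166, 0.0696]
orientation: [0.0, 1.0, -0.0, 0.0]
ft_force: [-2.6, 1.6, 12.9]
opening: 0.0246
finger_force: 62.2
```

play_rows(
  commands=[
    [[0,0,-0.0005],[0,0,0],1],
    [[0,0,-0.001],[0,0,0],1],
    [[0,0,-0.0015],[0,0,0],1],
    [[0,0,-0.002],[0,0,0],1],
    [[0,0,-0.002],[0,0,0],1],
  ],
)

```text
time_s: 18.68
eef_pos: [0.4748, -0.2166, 0.0713]
orientation: [0.0, 1.0, -0.0, 0.0]
ft_force: [-2.3, -1.1, 5.1]
opening: 0.0246
finger_force: 61.4
```

play_rows(
  commands=[
    [[0,0,0],[0,0,0],0.6],
    [[0,0,0],[0,0,0],0.5],
    [[0,0,0],[0,0,0],0.3],
    [[0,0,0],[0,0,0],0],
    [[0,0,0],[0,0,0],0],
  ],
)

```text
time_s: 19.1
eef_pos: [0.4746, -0.2165, 0.071]
orientation: [-0.0, 1.0, -0.0, -0.0]
ft_force: [-0.5, -0.2, 0.1]
opening: 0.0771
finger_force: 0.0
```

play_rows(
  commands=[
    [[0,0,-0.01],[0,0,0],0],
    [[0,0,-0.03],[0,0,0],0],
    [[0,0,-0.06],[0,0,0],0],
    [[0,0,-0.09],[0,0,0],0],
    [[0,0,-0.12],[0,0,0],0],
  ],
)

```text
time_s: 19.52
eef_pos: [0.4744, -0.2164, 0.1931]
orientation: [-0.0, 1.0, 0.0, 0.0]
ft_force: [1.0, -1.1, 0.1]
opening: 0.0853
finger_force: 0.0
```

play_rows(
  commands=[
    [[0,0,0],[0,0,0],0],
    [[0,0,0],[0,0,0],0],
    [[0,0,0],[0,0,0],0],
    [[0,0,0],[0,0,0],0],
    [[0,0,0],[0,0,0],0],
  ],
)

```text
time_s: 19.93
eef_pos: [0.4741, -0.2163, 0.1901]
orientation: [-0.0, 1.0, -0.0, -0.001]
ft_force: [-0.3, -0.1, 0.1]
opening: 0.0856
finger_force: 0.0
```

Run:
```python
from h import *
s=readout.observe();print(s['time_s'],s['eef_pos'],s['ft_force'])
c=imaging.calibration("wrist");fw=imaging.grab_frame("wrist");fs=imaging.grab_frame("scene")
for z in(.015,.02,.025):print(z,[proj("wrist",[.4728,-.2165,z+h],c) for h in(.0,.09,.094)])
print("stand",proj("wrist",[.4728,-.2165,.052],c))
o=np.zeros((600,800,3),np.uint8)
o[:,:400]=cv2.resize(fs[190:390,190:323],(400,600),interpolation=cv2.INTER_CUBIC);o[:600,400:]=cv2.resize(fw[90:300,215:355],(400,600),interpolation=cv2.INTER_CUBIC)
cv2.imwrite("pics/p5.png",o)
```

```text
19.9333 [ 0.47409015 -0.21633928  0.1901004 ] [-0.26741704 -0.14354522  0.0609689 ]
0.015 [array([285.1, 190.3]), array([285.3, 221.5]), array([285.3, 223.4])]
0.02 [array([285.1, 191.6]), array([285.3, 223.8]), array([285.3, 225.8])]
0.025 [array([285.1, 193. ]), array([285.3, 226.3]), array([285.3, 228.4])]
stand [285.2 200.9]
```

View pics/p5.png

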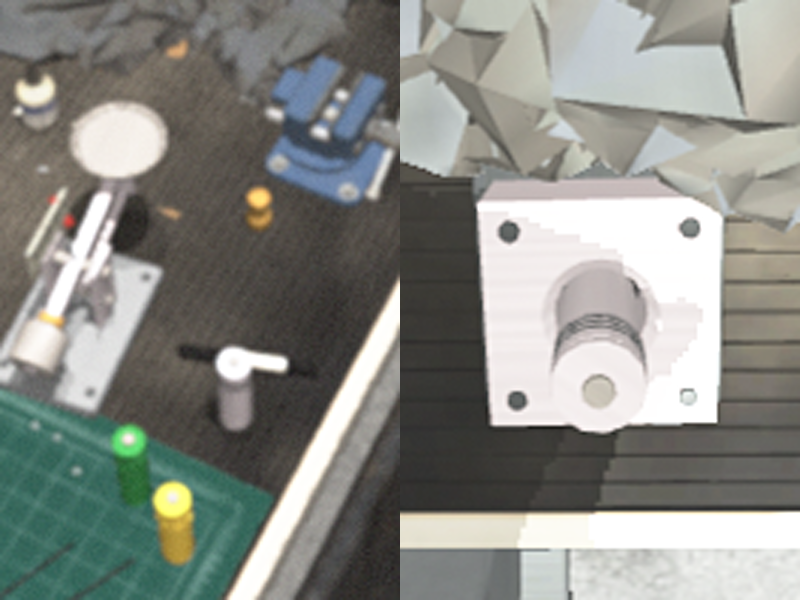

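The nipple at wrist (284.6,226.9) puts the foot at about z 0.022, roughly 30 mm below the mouth, upright and released. B still stands on the bench, and the marker and knob look untouched. I'm handing it in.

```bash
python3 -c "
from station import arm
print(arm.sign_off())"
```

```text
the job is handed in; nothing more can be done
None
```

I weighed cartridge_a and it is the full one; it is pressed onto the pad in the stand at about 15 N and let go, the empty cartridge_b still stands on the bench, and the job is handed in at about 20 s; no verdict came back.

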